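# Lock the enclosure with the square key

### The arm

A 7-joint arm with a two-finger parallel gripper is mounted at the origin on a cart in front of the work surface, level with it; the furniture and walls round the work are solid. World frame = base frame: x ahead of the robot, y to its left, z up, the work surface at z = 0. Lengths are in m, angles in rad, forces in N, time in s.
With the tool pointing down it reaches from about 0.35 to 0.775 m from the base axis. Payload 3.1 kg.
Tool frame: the origin (TCP) lies midway between the tips of the shut fingers; the grasp point (between the pads) lies 19 mm behind it (robot.grip_point_offset is the distance from the TCP to the grasp point, in m); z points along the fingers, y is the line along which they close (so a half turn about z gives the same grasp; the last joint's range is limited). The gripper opens to 85 mm and grips with 20 to 120 N. Pads are 22 mm wide; open, the fingers measure 114 mm over their backs; the gripper's body (76 mm by 85 mm) begins 54 mm behind the grasp point. The pads swing forward as they close: fully open they stand 13 mm farther back than shut.
Start: joints at [-1.239, 0.311, 0.014, 1.512, -0.004, 1.319, -0.027], TCP at [0.201, 0.512, 0.231] pointing down, gripper open.
Joint ranges: [-2.7, 2.7], [-0.3, 1.91], [-1.27, 1.3], [0.12, 2.57], [-1.44, 4.58], [0.2, 2.03], [-3.05, 3.05]. Speed limits (rad/s): [2.79, 2.79, 3.14, 3.14, 3.14, 3.14, 3.14].

### API

Orientations are given as a unit quaternion [x, y, z, w].
In Python, from bench import robot gives the robot as it stands. The module is installed in compiled form; this text tells all that it offers.
- The arm moves only by the shell command python3 -m inch 'ROWS' [FORCE]. ROWS is JSON, a list of rows, each a list of 7 numbers: the opening, from -1 (shut) to 1 (fully open), then the shift along the tool's x, y, z in mm, then the turn, a rotation vector about the tool's x, y, z in rad. A call has 1 to 20 rows; each row is the pose to reach, as a shift and turn from the pose commanded when the call began, along the tool's axes at that moment; what a row does not reach only later rows make up. A row lasts 1/8 s, in which the tool goes at most 62.5 mm and 10.7 degrees, less where a joint would pass 70% of its speed; a pose out of reach is approached as far as the arm can. A call with a gripper value outside its range is refused whole. The fingers move at their own pace and stop on an object; FORCE is the grip in N (left out, the last holds). Time passes only in rows, so rows that repeat a pose let the fingers close. It gives the time, the measured TCP pose, the force, the opening and the grip force at its end, in the units of the state.
- robot.read_state(): the state, without advancing time (a new reading comes with each control period).
- robot.camera(name): name is "scene" or "top" or "wrist"; returns (picture, depth): 400x640x3 uint8, red, green, blue; 400x640 float32, m along the optical axis (not along the pixel's ray), 0 where there is no reading.
- robot.camera_params(name): a dict with "intrinsics" (3x3 intrinsics, pixels), "position" and "attitude" of the camera in the world. Camera axes: x right, y up, looking along -z (the intrinsics and any distortion apply to the point x, -y, -z); pixel columns grow to the right and rows downward; lengths in m; the calibration is good to about 2 mm. The wrist camera is an equidistant fisheye: a pixel r from the principal point sees the ray r / f radians off the axis. A picture is of the moment at which its call begins: read the wrist's pose just before it. camera_params takes no time and is no camera call; for the wrist camera it gives the pose at the moment of the call.
- robot.hand_in(): hands the job in; it is judged then, once.
The state is a dict: "time_s": time; "joint_positions": joint angles; "dq": joint speeds; "joint_efforts": joint torques, N m; "ee_pos": TCP position; "tcp_rot": TCP orientation; "ft_force": force on the tool from outside, world axes, zero at the start; "torque": the same for the moment, N m; "gripper_width": finger opening in m; "grasp_force": force on a finger pad.
Only numpy, scipy, OpenCV 4.12 (cv2) and the standard library are available. Lean on these libraries where they do the work, as an engineer would, in place of code of your own. Each camera call takes 0.05 s, during which the arm holds its last target. There are 200 camera calls.

### The job

The door of the grey steel enclosure lying on the desk is shut on its seal, but its latch was left part-turned. Take the square key (the one with the flat wing grip) from the key stand, feel it gently down to the bottom of the square socket recessed in the door, and turn it clockwise until the latch is home against its stop, without forcing it. Then draw the key out and stand it back in its hole in the key stand, leaving the other key and the things round about where they are.

Things in the scene. Friction and masses are not known exactly. Their poses are not given: they have to be found in the camera images.
- enclosure: Grey steel wall enclosure lying on its back, fixed: 200 (its x) x 160 (its y) x 84 mm tall; origin under its centre on the desk, z up. Its flat door on top is hinged along the +x side and rests on a springy rubber seal: at the lock it gives about 1 mm for each 6 N of push. The lock is in the door near the -x side. Cable glands stick out 23 mm on the -y side.
- lock_plan (a point): Where the lock should be by the drawing: x -62, y 0, z 87 mm in the enclosure's frame and axes. Door and lock are loosely fitted, so the real lock centre (seen by a camera) lies up to 4.5 mm from it along x and as much along y, and stays there. Bare metal flange 54 mm across, its top at this height; in it a round recess 30 mm across and 11 mm deep down to the flat face of the lock plug.
- socket_floor (a point): A point 25 mm below lock_plan, 62 mm above the desk: the height of the floor of the square socket, which is 11 mm wide and 14 mm deep in the middle of the flat steel face of the turning plug (face 76 mm above the desk).
- latch (a joint): Turn of the lock plug about its upright axis, rad, clockwise from above: 1.571 = home at its stop (pointer line on the plug toward the hinge), 0 = turned back; starts at 0.3 to 0.8. World yaw of the square socket = enclosure yaw - latch (any quarter turn is the same). Takes under 0.1 N m (friction and a light return spring); stays where left. Over 0.2 N m, or a push over 30 N, is forcing.
- square_key: Loose steel key, 70 g, 72 mm long, upright in a hole of the stand. Origin at the tip's centre, z up the shank. Square shank 10 x 10 mm (sides along its x, y; tip edges broken 0.6 mm), 0 to 32 mm; round flange 26 mm wide, 32 to 36 mm, resting on the stand; neck 13 mm; flat wing grip 40 (x) x 10 (y) x 28 mm, 44 to 72 mm: pinch it across y. In the socket it has about 0.1 rad of play each way.
- tube_key: The other key, bystander, loose, 70 g: as the square key but with a round 13 mm shank and a round T-bar 10 mm thick and 56 mm long as grip. Does not fit. Leave it in its hole.
- key_stand: Black bench stand, fixed; base 62 (x) x 150 (y) x 8 mm, block 46 x 130 mm, top 48 mm above the desk; origin under its centre. Two round holes 18 mm wide, 36 mm deep, at x = 0, y = +34 and y = -34 mm; either may hold the square key. A key that stands in it has its origin 16 mm above the desk.
- marker: Felt marker 131 x 16 x 18 mm lying on the desk, loose bystander; origin under its middle.
- screwdriver: Screwdriver 197 x 24 x 27 mm lying on the desk, loose bystander; origin under its middle.
- tape: Beige roll of tape, 100 mm across and 19 mm high, lying on the desk, loose bystander; origin under its centre.
Mind the look-alikes: they are no part of the job. Leave any turquoise look-alike of the key_stand alone.

How it is judged:
On the way, in this order (a step that is already met when the one before it is completed fails the run):
1. the square key is down in the lock's socket, within 4 mm of its floor (z of square_key in the frame of enclosure below 0.066 m and x of square_key in the frame of enclosure between -0.07 and -0.054 m and y of square_key in the frame of enclosure between -0.008 and 0.008 m), for 0.1 s.
2. the latch has been turned home (over 1.49 rad of 1.571) with the key still in the socket (value of joint latch above 1.49 rad and z of square_key in the frame of enclosure below 0.072 m), for 0.1 s.
At the end, for the whole second after the job is handed in: The latch stands home (joint over 1.49 rad of 1.571) and the square key stands at rest and upright (within 0.12 rad) in a hole of the key stand, let down until its flange is within 5 mm of the stand's top; the other key, the marker, the screwdriver and the tape lie where they were (value of joint latch above 1.49 rad and z of square_key in the frame of key_stand below 0.021 m and angle between square_key's own z axis and vertical below 0.12 rad and x of square_key in the frame of key_stand between -0.008 and 0.008 m and y of square_key in the frame of key_stand between -0.042 and 0.042 m and linear speed of square_key below 0.02 m/s); the robot touches nothing.
It fails at once if the key is forced: the contact forces between key and enclosure add up to more than 60 N (contact force between square_key and enclosure above 60 N).
It fails at once if the robot's arm or fingers knock or lean on the enclosure with more than 15 N (contact force between any of the arm, the fingers and enclosure above 15 N).
It fails at once if the other key is moved by more than 10 mm (distance of tube_key from where it was at the start of the episode above 0.01 m).
It fails at once if marker, screwdriver or tape is moved by more than 20 mm (distance of any of marker, screwdriver, tape from where it was at the start of the episode above 0.02 m).
It also fails if it takes over 64 s, if anything falls off the work surface, if the arm or the gripper's body presses on something with over 40 N, if the wrist force passes 120 N, or if a joint passes its speed limit or range.

## Working session

There is one attempt and no reset: what is moved stays moved. The work goes in short steps, Python scripts to look and compute and a shell command to move; the robot and the scene stay as the last step left them, time stands still between calls to the robot, and variables do not carry over. Pictures are saved under pics/ and viewed, at most 10 in all, crops included, and the job is handed in when it is done.

```bash
mkdir -p pics; cat > h.py <<'E'
import numpy as np, cv2
from scipy.spatial.transform import Rotation as R
from bench import robot
def cam(n):
    p=robot.camera_params(n); im,d=robot.camera(n); return im[:,:,::-1].copy(),d,p
def rot(p):
    a=np.array(p["attitude"]); return a if a.shape==(3,3) else R.from_quat(a).as_matrix()
def rays(n,p,uv):
    K=np.array(p["intrinsics"]); uv=np.atleast_2d(uv).astype(float)
    x=(uv[:,0]-K[0,2])/K[0,0]; y=(uv[:,1]-K[1,2])/K[1,1]
    if n=="wrist":
        t=np.hypot(x,y)+1e-12; v=np.c_[x/t*np.sin(t),-y/t*np.sin(t),-np.cos(t)]
    else: v=np.c_[x,-y,-np.ones_like(x)]
    return v@rot(p).T
def plane(n,p,uv,z):
    r=rays(n,p,uv); c=np.array(p["position"]); return c+r*((z-c[2])/r[:,2])[:,None]
E
python3 - <<'E'
from h import *
for n in("top","scene"):
    im,d,p=cam(n); cv2.imwrite(f"pics/{n}0.png",im); np.save(f"pics/{n}0.npy",d); print(n,p)
print(robot.read_state(), robot.grip_point_offset)
E
```

```text
top {'intrinsics': array([[518.84092889,   0.        , 321.45876616],
       [  0.        , 518.84092889, 197.95238724],
       [  0.        ,   0.        ,   1.        ]]), 'position': array([ 0.30697746, -0.04159283,  1.36678368]), 'attitude': array([ 0.07587039, -0.07030063, -0.65975677,  0.74432689])}
scene {'intrinsics': array([[423.01104863,   0.        , 321.58727192],
       [  0.        , 423.01104863, 195.74349336],
       [  0.        ,   0.        ,   1.        ]]), 'position': array([-0.17418598, -0.85871523,  0.61416799]), 'attitude': array([ 0.505354  , -0.19425278, -0.28842494,  0.78974315])}
{'time_s': 0.1, 'joint_positions': array([-1.23872248,  0.311668  ,  0.01398738,  1.51287618, -0.00441138,
        1.3192218 , -0.02723216]), 'dq': array([-0.00044132,  0.00019351,  0.00014226, -0.00241812, -0.0007927 ,
        0.0015425 , -0.00027723]), 'joint_efforts': array([ 6.42241230e-04, -3.80857229e+01,  1.46500901e-01, -2.31240678e+01,
        1.21579689e-02,  8.17790249e-03, -5.06947529e-06]), 'ee_pos': array([0.20056474, 0.51142622, 0.23032574]), 'tcp_rot': array([ 1.85777759e-01,  9.82591205e-01, -1.05907981e-03, -1.60940776e-04]), 'ft_force': array([ 1.51077132, -0.12437678, -0.20543465]), 'torque': array([-0.00490584, -0.07854433, -0.03684277]), 'grasp_force': 0.0, 'gripper_width': 0.08537758939754034} 0.0187
```

View pics/top0.png

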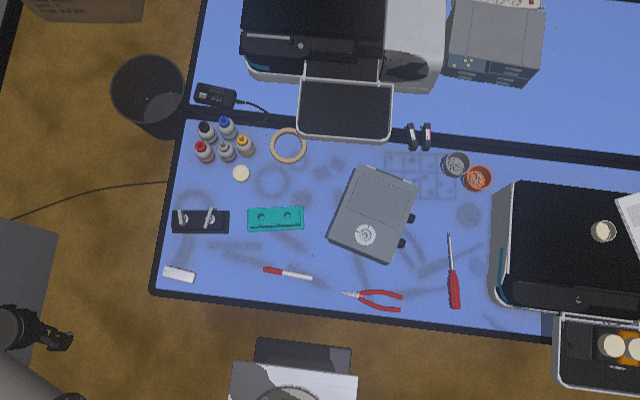

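View pics/scene0.png

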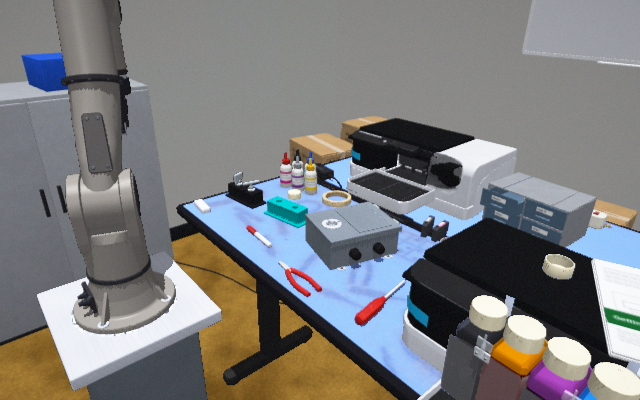

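The top view shows the black stand at (200,221), with grips at (182,216) and (209,217). The turquoise look-alike is at (275,218) and the enclosure's lock is at (365,235). The square key could be either of the two grips, so I'll check with a close crop.

```bash
python3 - <<'E'
from h import *
t=cv2.imread("pics/top0.png"); s=cv2.imread("pics/scene0.png")
a=cv2.resize(t[200:245,165:240],(600,360),interpolation=cv2.INTER_CUBIC)
b=cv2.resize(t[160:270,320:425][:, :],None,fx=2.2,fy=2.2,interpolation=cv2.INTER_CUBIC)
c=cv2.resize(s[165:210,220:270],None,fx=5,fy=5,interpolation=cv2.INTER_CUBIC)
o=np.zeros((600,600,3),np.uint8); o[:360]=a; o[360:600,:231]=b[:240,:231]; o[360:360+225,240:490]=c
cv2.imwrite("pics/crop.png",o)
p=robot.camera_params("top")
for n,uv,z in [("lock",(365,235),.087),("g182",(182,216),.085),("g209",(209,217),.085),("tape",(288,146),.019),("marker",(288,273),.01),("stand",(200,221),.048)]: print(n,plane("top",p,uv,z).round(3))
# stand top: dark mask
d=np.load("pics/top0.npy")
E
```

```text
lock [[ 0.494 -0.134  0.087]]
g182 [[0.487 0.326 0.085]]
g209 [[0.493 0.258 0.085]]
tape [[0.721 0.093 0.019]]
marker [[0.383 0.049 0.01 ]]
stand [[0.485 0.288 0.048]]
```

View pics/crop.png

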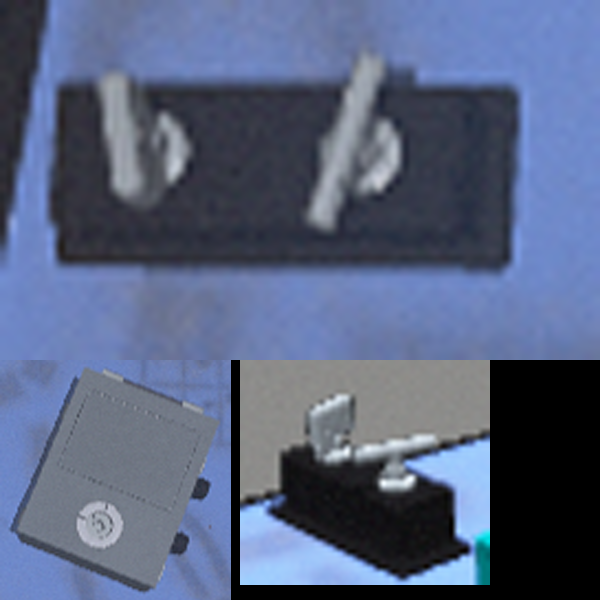

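The crop settles it. The left key at (182,216) has the flat wing, so it's the square key. The right one at (209,217) is the round T-bar and stays put. Next I'll go above the wing.

```bash
cat >> h.py <<'E'
def psi_now(s=None):
    m=R.from_quat((s or robot.read_state())["tcp_rot"]).as_matrix(); return np.arctan2(m[1,0],m[0,0])
def go(pos,psi=None,half=True):
    "row shift/turn from measured pose to TCP pos, tool-x yaw psi, tool down"
    s=robot.read_state(); m=R.from_quat(s["tcp_rot"]).as_matrix(); p0=psi_now(s)
    if psi is None: psi=p0
    k=np.pi if half else 2*np.pi
    psi=p0+(psi-p0+k/2)%k-k/2
    T=np.array([[np.cos(psi),np.sin(psi),0],[np.sin(psi),-np.cos(psi),0],[0,0,-1]]).T.reshape(3,3)
    T=np.c_[[np.cos(psi),np.sin(psi),0],[np.sin(psi),-np.cos(psi),0],[0,0,-1]]
    print("shift",(m.T@(np.array(pos)-s["ee_pos"])*1e3).round(1),"turn",R.from_matrix(m.T@T).as_rotvec().round(3),"psi",p0.round(3),"->",psi.round(3),"q7",s["joint_positions"][6].round(2),"F",s["ft_force"].round(1),"t",s["time_s"])
E
python3 - <<'E'
from h import *
p=robot.camera_params("top")
f=lambda *uv,z:plane("top",p,uv,z)[:,:2]
w=f((165+112/8,200+78/8),(165+130/8,200+190/8),z=.088); print(w, w.mean(0), np.arctan2(*(w[0]-w[1])[::-1]))
e=f((320+78/2.2,160+10/2.2),(320+15/2.2,160+165/2.2),z=.084); print("enc x yaw",np.arctan2(*(e[0]-e[1])[::-1]))
c=f((365,235),z=.087);print(c)
go([*w.mean(0),.24],np.arctan2(*(w[0]-w[1])[::-1]))
E
```

```text
[[0.5016125  0.33521182]
 [0.46733657 0.32343569]] [0.48447454 0.32932375] 0.3309336146183407
enc x yaw -0.26562935546117206
[[ 0.49442581 -0.13382288]]
shift [-330.8  -65.9   -9.5] turn [-0.002 -0.001 -0.705] psi 2.768 -> 3.473 q7 -0.03 F [ 1.5 -0.1 -0.2] t 0.1
```

```bash
python3 -m inch '[[1,-331,-66,-10,0,0,-0.7],[1,-331,-66,-10,0,0,-0.7],[1,-331,-66,-10,0,0,-0.7],[1,-331,-66,-10,0,0,-0.7],[1,-331,-66,-10,0,0,-0.7],[1,-331,-66,-10,0,0,-0.7],[1,-331,-66,-10,0,0,-0.7],[1,-331,-66,-10,0,0,-0.7],[1,-331,-66,-10,0,0,-0.7]]' 30
python3 - <<'E'
from h import *
im,d,p=cam("wrist"); cv2.imwrite("pics/w1.png",im); np.save("pics/w1.npy",d); np.save("pics/w1p.npy",p,allow_pickle=True); print(p["position"],rot(p).round(3)); go([.4845,.3293,.24])
E
```

```text
time_s: 1.23
ee_pos: [0.4832, 0.3314, 0.2411]
tcp_rot: [-0.164, 0.986, 0.0, -0.001]
ft_force: [-0.2, 0.3, -0.0]
gripper_width: 0.0854
grasp_force: 0.0
[0.41945868 0.30927614 0.38294258] [[-0.324 -0.911 -0.254]
 [ 0.946 -0.312 -0.088]
 [ 0.001 -0.269  0.963]]
shift [-0.5 -2.3  1.2] turn [ 0.001 -0.001 -0.   ] psi -2.812 -> -2.812 q7 1.3 F [-0.4 -0.4 -0. ] t 1.275
```

View pics/w1.png

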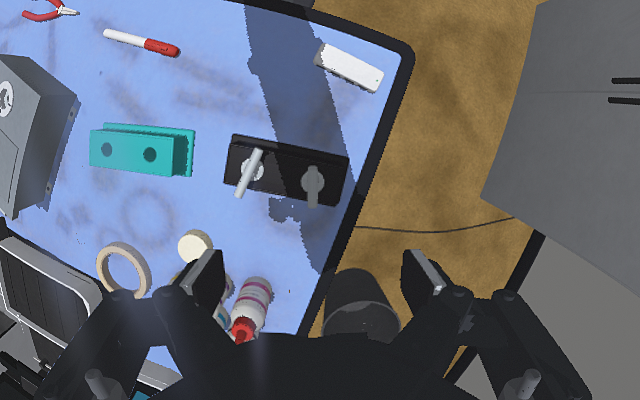

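The wrist view shows the wing key at about (313,185) and the T-bar at (248,172). I'll use depth to locate the wing and flange.

```bash
cat >> h.py <<'E'
def cloud(n,p,d):
    v,u=np.mgrid[:400,:640]; uv=np.c_[u.ravel(),v.ravel()]; r=rays(n,p,uv); f=-rot(p)[:,2]
    k=d.ravel()/(r@f); return (np.array(p["position"])+r*k[:,None]).reshape(400,640,3)
def rect(xy):
    c,s,a=cv2.minAreaRect((xy*1e3).astype(np.float32)); a=np.deg2rad(a+(90 if s[1]>s[0] else 0)); return np.array(c)/1e3,s,a
E
python3 - <<'E'
from h import *
d=np.load("pics/w1.npy"); p=np.load("pics/w1p.npy",allow_pickle=True).item()
P=cloud("wrist",p,d)
for nm,sl in(("sq",np.s_[160:215,295:330]),("tube",np.s_[140:200,225:275])):
    Q=P[sl].reshape(-1,3)
    for lo,hi in((.082,.096),(.050,.058)):
        q=Q[(Q[:,2]>lo)&(Q[:,2]<hi)]; print(nm,lo,len(q), q.mean(0).round(4) if len(q) else "", rect(q[:,:2]) if len(q)>3 else "")
st=P[125:210,220:355].reshape(-1,3); q=st[(st[:,2]>.043)&(st[:,2]<.05)]; print("stand",len(q),rect(q[:,:2]),np.median(q[:,2]))
E
```

```text
sq 0.082 389 [0.4842 0.3319 0.0867] (array([0.48497092, 0.33214032]), (39.80175018310547, 9.028388977050781), np.float64(0.3318219156301165))
sq 0.05 175 [0.4844 0.332  0.052 ] (array([0.48441559, 0.33143948]), (20.089555740356445, 24.106725692749023), np.float64(1.9056904317690149))
tube 0.082 0  
tube 0.05 182 [0.4926 0.267  0.0519] (array([0.49182211, 0.26510013]), (25.40944480895996, 22.798227310180664), np.float64(1.2321149404345766))
stand 3728 (array([0.4890307 , 0.29809747]), (48.61655044555664, 132.42727661132812), np.float64(1.6856872766840574)) 0.047253315218717395
```

```bash
python3 - <<'E'
from h import *
go([.4847,.3320,.115],.332); go([.4847,.3320,.057],.332)
E
```

```text
shift [-1.600e+00  1.000e-01  1.262e+02] turn [ 0.001 -0.001 -0.002] psi -2.812 -> -2.81 q7 1.3 F [-0.4 -0.4 -0. ] t 1.275
shift [ -1.7   0.  184.2] turn [ 0.001 -0.001 -0.002] psi -2.812 -> -2.81 q7 1.3 F [-0.4 -0.4 -0. ] t 1.275
```

```bash
python3 -m inch '[[-0.06,-1.6,0,60,0,0,0],[-0.06,-1.6,0,90,0,0,0],[-0.06,-1.6,0,90,0,0,0],[-0.06,-1.6,0,115,0,0,0],[-0.06,-1.6,0,140,0,0,0],[-0.06,-1.6,0,165,0,0,0],[-0.06,-1.6,0,184,0,0,0],[-0.06,-1.6,0,184,0,0,0],[-0.06,-1.6,0,184,0,0,0],[-1,-1.6,0,184,0,0,0],[-1,-1.6,0,184,0,0,0],[-1,-1.6,0,184,0,0,0],[-1,-1.6,0,184,0,0,0],[-1,-1.6,0,184,0,0,0]]' 40
```

```text
time_s: 3.02
ee_pos: [0.4872, 0.331, 0.0587]
tcp_rot: [-0.162, 0.987, 0.001, 0.001]
ft_force: [-0.5, 0.5, 5.8]
gripper_width: 0.0091
grasp_force: 43.4
```

```bash
python3 -m inch '[[-1,0,0,-15,0,0,0],[-1,0,0,-35,0,0,0],[-1,0,0,-65,0,0,0],[-1,0,0,-95,0,0,0],[-1,0,0,-125,0,0,0],[-1,0,0,-140,0,0,0],[-1,0,0,-140,0,0,0]]' 40
python3 - <<'E'
from h import *
e=-.266; c=np.array([.4944,-.1338])
# stop 75 mm back from the lock so the wrist camera can see into it
print(robot.read_state()["joint_positions"].round(2))
for k in range(4): print(k,end=' '); go([*c,.2],e-.55+k*np.pi/2,half=False)
E
```

```text
time_s: 3.9
ee_pos: [0.4868, 0.3304, 0.1983]
tcp_rot: [-0.162, 0.987, 0.0, 0.001]
ft_force: [0.4, 0.4, -1.5]
gripper_width: 0.0092
grasp_force: 42.6
[-0.68  0.41  0.08  1.46 -0.03  1.27  1.3 ]
0 shift [ 141.6 -442.1   -2.2] turn [-0.002  0.002 -1.999] psi -2.815 -> -0.816 q7 1.3 F [ 0.4  0.4 -1.5] t 3.9
1 shift [ 141.6 -442.1   -2.2] turn [0.003 0.    2.713] psi -2.815 -> -5.528 q7 1.3 F [ 0.4  0.4 -1.5] t 3.9
2 shift [ 141.6 -442.1   -2.2] turn [1.000e-03 1.000e-03 1.142e+00] psi -2.815 -> -3.958 q7 1.3 F [ 0.4  0.4 -1.5] t 3.9
3 shift [ 141.6 -442.1   -2.2] turn [-0.     0.002 -0.429] psi -2.815 -> -2.387 q7 1.3 F [ 0.4  0.4 -1.5] t 3.9
```

```bash
python3 - <<'E'
from h import *
go([.56,-.07,.2],-2.387,half=False)
E
```

```text
shift [  59.  -402.7   -2. ] turn [-0.     0.002 -0.428] psi -2.815 -> -2.387 q7 1.3 F [ 0.4  0.4 -1.5] t 3.9
```

```bash
python3 -m inch '[[-1,9,-60,-2,0,0,-0.06],[-1,17,-115,-2,0,0,-0.12],[-1,26,-172,-2,0,0,-0.18],[-1,34,-230,-2,0,0,-0.24],[-1,42,-285,-2,0,0,-0.3],[-1,50,-340,-2,0,0,-0.36],[-1,56,-385,-2,0,0,-0.43],[-1,59,-403,-2,0,0,-0.43],[-1,59,-403,-2,0,0,-0.43],[-1,59,-403,-2,0,0,-0.43]]' 40
python3 - <<'E'
from h import *
im,d,p=cam("wrist"); cv2.imwrite("pics/w2.png",im); np.save("pics/w2.npy",d); np.save("pics/w2p.npy",p,allow_pickle=True); go([.56,-.07,.2])
E
```

```text
time_s: 5.15
ee_pos: [0.5594, -0.0671, 0.1987]
tcp_rot: [-0.371, 0.929, 0.001, -0.0]
ft_force: [-0.3, 0.3, -0.8]
gripper_width: 0.0091
grasp_force: 42.6
shift [ 1.7 -2.5 -1.1] turn [0.002 0.001 0.   ] psi -2.381 -> -2.381 q7 2.48 F [-0.1  0.2 -1.1] t 5.2
```

View pics/w2.png

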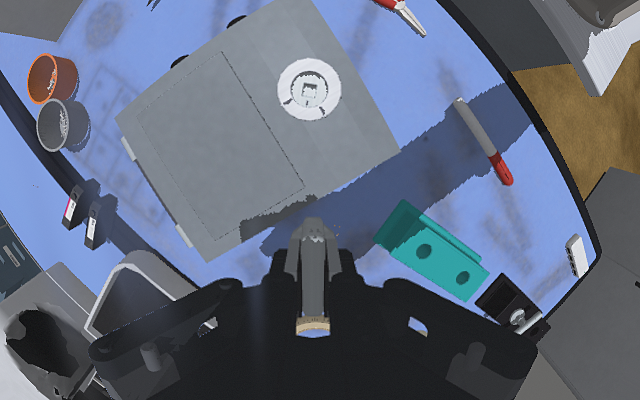

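The lock is visible at (309,89), with its square socket at about (309,90). I'll measure the flange by depth and zoom in on the socket.

```bash
python3 - <<'E'
from h import *
im=cv2.imread("pics/w2.png"); d=np.load("pics/w2.npy"); p=np.load("pics/w2p.npy",allow_pickle=True).item()
P=cloud("wrist",p,d); g=cv2.cvtColor(im,cv2.COLOR_BGR2GRAY)
sub=P[0:265,110:410].reshape(-1,3); q=sub[(sub[:,2]>.078)&(sub[:,2]<.0885)]
c,s,a=rect(q[:,:2]); print("door",c,s,a,np.median(q[:,2]))
L=P[50:130,270:350]; G=g[50:130,270:350]
for nm,sel in (("bright",(G>165)),):
    n,lab,st,ce=cv2.connectedComponentsWithStats(sel.astype(np.uint8)); i=1+np.argmax(st[1:,4])
    m=(lab==i); ct=max(cv2.findContours(m.astype(np.uint8),0,1)[0],key=len)[:,0,:]+[270,50]
    w=plane("wrist",p,ct,.087)[:,:2]; (x,y),r=cv2.minEnclosingCircle((w*1e3).astype(np.float32)); e=cv2.fitEllipse((w*1e3).astype(np.float32)); print("flange",x,y,r,e)
# rectified view of plug face plane z=.076, 0.1 mm/px... world x up, y left
N=480; k=10.
cx,cy=x/1e3,y/1e3
ii,jj=np.mgrid[:N,:N]; W=np.c_[cx-(ii.ravel()-N/2)/k/1e3, cy-(jj.ravel()-N/2)/k/1e3, np.full(N*N,.076)]
v=(W-p["position"])@rot(p); t=np.arctan2(np.hypot(v[:,0],v[:,1]),-v[:,2]); r=np.hypot(v[:,0],v[:,1]); K=p["intrinsics"]
u=(K[0,2]+K[0,0]*t*v[:,0]/r).astype(np.float32).reshape(N,N); vv=(K[1,2]-K[1,1]*t*v[:,1]/r).astype(np.float32).reshape(N,N)
cv2.imwrite("pics/rect2.png",cv2.remap(im,u,vv,cv2.INTER_CUBIC)); print(cx,cy)
E
```

```text
door [ 0.60246594 -0.16257367] (169.4757537841797, 308.2632751464844) 2.866996776752813 0.08341956394923028
flange 495.0566711425781 -132.46707153320312 26.214176177978516 ((495.15875244140625, -132.43679809570312), (50.865299224853516, 51.046085357666016), 58.265892028808594)
0.4950566711425781 -0.1324670715332031
```

View pics/rect2.png

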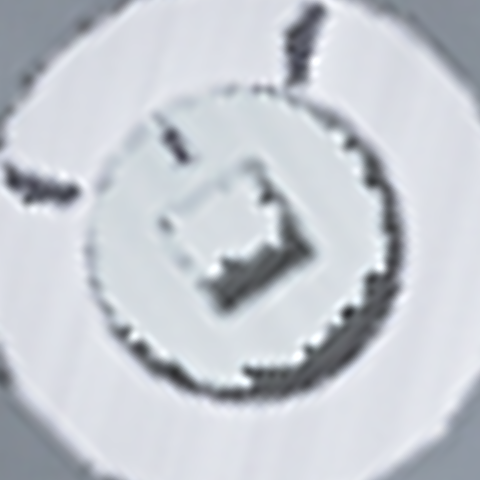

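```bash
python3 - <<'E'
from h import *
im=cv2.imread("pics/w2.png"); d=np.load("pics/w2.npy"); p=np.load("pics/w2p.npy",allow_pickle=True).item()
P=cloud("wrist",p,d); s=robot.read_state(); m=R.from_quat(s["tcp_rot"]).as_matrix(); T=(P-s["ee_pos"])@m*1e3
print(s["ee_pos"])
for v in range(212,336,5): print(v,[tuple(T[v,u].round(0).astype(int)) for u in (296,304,312,320,328)])
cv2.imwrite("pics/c3.png",cv2.resize(im[205:340,255:375],None,fx=4,fy=4,interpolation=cv2.INTER_CUBIC))
E
```

```text
[ 0.55949409 -0.06702957  0.19887548]
212 [(np.int64(-13), np.int64(-15), np.int64(115)), (np.int64(-39), np.int64(-10), np.int64(198)), (np.int64(-39), np.int64(-1), np.int64(199)), (np.int64(-39), np.int64(8), np.int64(197)), (np.int64(-39), np.int64(18), np.int64(196))]
217 [(np.int64(-45), np.int64(-19), np.int64(199)), (np.int64(-45), np.int64(-10), np.int64(199)), (np.int64(7), np.int64(-1), np.int64(43)), (np.int64(-45), np.int64(8), np.int64(198)), (np.int64(-46), np.int64(18), np.int64(199))]
222 [(np.int64(-51), np.int64(-19), np.int64(199)), (np.int64(21), np.int64(-4), np.int64(-7)), (np.int64(22), np.int64(-1), np.int64(-10)), (np.int64(21), np.int64(3), np.int64(-7)), (np.int64(-51), np.int64(18), np.int64(198))]
227 [(np.int64(-58), np.int64(-20), np.int64(199)), (np.int64(21), np.int64(-4), np.int64(-16)), (np.int64(22), np.int64(-1), np.int64(-17)), (np.int64(21), np.int64(3), np.int64(-15)), (np.int64(12), np.int64(8), np.int64(10))]
232 [(np.int64(10), np.int64(-9), np.int64(8)), (np.int64(21), np.int64(-4), np.int64(-22)), (np.int64(22), np.int64(-1), np.int64(-23
[... 3969 characters left out ...]
9), np.int64(-22), np.int64(189)), (np.int64(-184), np.int64(-11), np.int64(183)), (np.int64(-182), np.int64(-1), np.int64(181)), (np.int64(-183), np.int64(9), np.int64(181)), (np.int64(-185), np.int64(20), np.int64(184))]
327 [(np.int64(-9), np.int64(-7), np.int64(-45)), (np.int64(-191), np.int64(-11), np.int64(180)), (np.int64(-191), np.int64(-1), np.int64(181)), (np.int64(-190), np.int64(9), np.int64(180)), (np.int64(-191), np.int64(20), np.int64(180))]
332 [(np.int64(-12), np.int64(-7), np.int64(-46)), (np.int64(-214), np.int64(-12), np.int64(198)), (np.int64(-214), np.int64(-1), np.int64(198)), (np.int64(-214), np.int64(10), np.int64(198)), (np.int64(-214), np.int64(21), np.int64(198))]
```

View pics/c3.png

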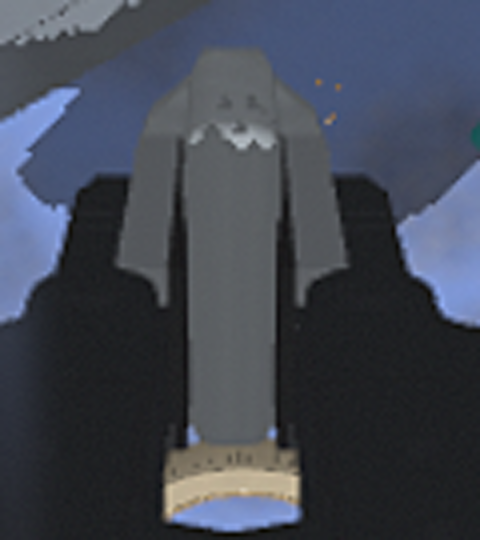

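The wing sits in the hand upright, with its centre about 2 mm along tool +x and about 0 along y. Next I'll move over the lock.

```bash
python3 - <<'E'
from h import *
go([.4969,-.1311,.145],-2.557)
E
```

```text
shift [89.6 -3.4 53.8] turn [0.002 0.001 0.176] psi -2.381 -> -2.557 q7 2.48 F [-0.1  0.2 -1.1] t 5.2
```

```bash
python3 -m inch '[[-1,40,-2,0,0,0,0.09],[-1,75,-3,0,0,0,0.176],[-1,90,-3.4,10,0,0,0.176],[-1,90,-3.4,35,0,0,0.176],[-1,90,-3.4,54,0,0,0.176],[-1,90,-3.4,54,0,0,0.176],[-1,90,-3.4,54,0,0,0.176],[-1,90,-3.4,54,0,0,0.176]]' 40
python3 - <<'E'
from h import *
print(robot.read_state()["ee_pos"]); go([.4969,-.1311,.135],-2.557)
E
```

```text
time_s: 6.2
ee_pos: [0.4975, -0.1344, 0.1462]
tcp_rot: [-0.287, 0.958, -0.0, 0.001]
ft_force: [-0.4, 0.3, 0.0]
gripper_width: 0.0092
grasp_force: 42.5
[ 0.49752366 -0.13436342  0.14622503]
shift [-1.3  3.1 11.2] turn [-0.001  0.002 -0.003] psi -2.56 -> -2.557 q7 2.46 F [-0.4  0.3  0. ] t 6.2
```

```bash
python3 -m inch '[[-1,-1.3,3.1,5,0,0,0],[-1,-1.3,3.1,11,0,0,0],[-1,-1.3,3.1,11,0,0,0],[-1,-1.3,3.1,11,0,0,0]]' 40
python3 - <<'E'
from h import *
im,d,p=cam("wrist"); cv2.imwrite("pics/w4.png",im)
print(robot.read_state()["ee_pos"]); go([.4969,-.1311,.1235],-2.557)
cv2.imwrite("pics/c4.png",cv2.resize(im[150:290,240:390],None,fx=4,fy=4,interpolation=cv2.INTER_CUBIC))
E
```

```text
time_s: 6.7
ee_pos: [0.4959, -0.1314, 0.1342]
tcp_rot: [-0.286, 0.958, -0.0, -0.0]
ft_force: [1.0, -0.1, -0.9]
gripper_width: 0.0093
grasp_force: 42.5
[ 0.49603259 -0.13141762  0.13438369]
shift [-0.9 -0.2 10.9] turn [-0.     0.    -0.004] psi -2.561 -> -2.557 q7 2.46 F [-0.7  0.5 -0.9] t 6.75
```

View pics/c4.png

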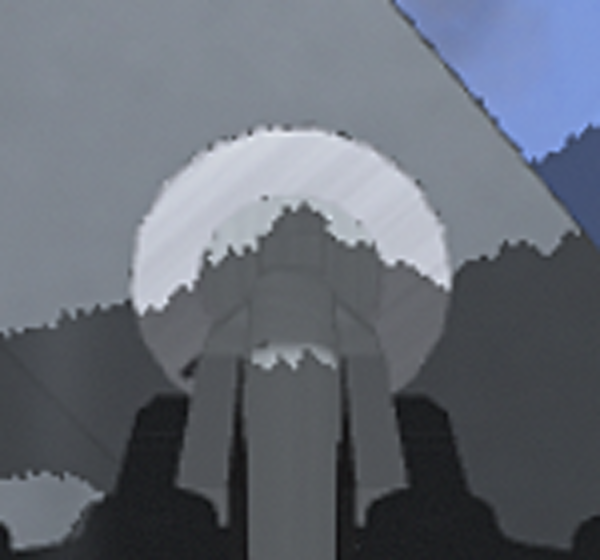

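The key is centred on the lock sideways (flange centre and wing centre both at crop column 292). Now I'll feel it down.

```bash
python3 -m inch '[[-1,-0.9,-0.2,4,0,0,0],[-1,-0.9,-0.2,8,0,0,0],[-1,-0.9,-0.2,11,0,0,0],[-1,-0.9,-0.2,12,0,0,0],[-1,-0.9,-0.2,13,0,0,0],[-1,-0.9,-0.2,14,0,0,0],[-1,-0.9,-0.2,15,0,0,0]]' 40
python3 - <<'E'
from h import *
print(robot.read_state()["ee_pos"]);go([.4969,-.1311,.119],-2.557)
E
```

```text
time_s: 7.62
ee_pos: [0.4969, -0.131, 0.1193]
tcp_rot: [-0.286, 0.958, -0.0, 0.0]
ft_force: [0.5, -0.3, -0.7]
gripper_width: 0.0094
grasp_force: 42.5
[ 0.49687107 -0.13096572  0.11934636]
shift [ 0.  -0.1  0.3] turn [-0.     0.    -0.004] psi -2.561 -> -2.557 q7 2.46 F [ 0.5 -0.3 -0.7] t 7.625
```

```bash
python3 -m inch '[[-1,0,0,0.7,0,0,0],[-1,0,0,1.4,0,0,0],[-1,0,0,2,0,0,0],[-1,0,0,2.5,0,0,0],[-1,0,0,3,0,0,0],[-1,0,0,3,0,0,0]]' 40
```

```text
time_s: 8.38
ee_pos: [0.4967, -0.131, 0.1162]
tcp_rot: [-0.286, 0.958, 0.0, -0.0]
ft_force: [-0.2, -0.5, -0.2]
gripper_width: 0.0094
grasp_force: 42.5
```

```bash
python3 -m inch '[[-1,0,0,1,0,0,0],[-1,0,0,2,0,0,0],[-1,0,0,3,0,0,0],[-1,0,0,4,0,0,0],[-1,0,0,4,0,0,0]]' 40
```

```text
time_s: 9.0
ee_pos: [0.4967, -0.1309, 0.1122]
tcp_rot: [-0.286, 0.958, 0.0, -0.0]
ft_force: [0.2, -0.3, -0.7]
gripper_width: 0.0095
grasp_force: 42.5
```

```bash
python3 -m inch '[[-1,0,0,1,0,0,0],[-1,0,0,2,0,0,0],[-1,0,0,3,0,0,0],[-1,0,0,4,0,0,0],[-1,0,0,4,0,0,0]]' 40
```

```text
time_s: 9.62
ee_pos: [0.4967, -0.1309, 0.1082]
tcp_rot: [-0.286, 0.958, 0.0, -0.0]
ft_force: [0.6, 0.3, -0.8]
gripper_width: 0.0096
grasp_force: 42.5
```

Ten millimetres in with no resistance. I'll continue gently to the floor.

```bash
python3 -m inch '[[-1,0,0,0.8,0,0,0],[-1,0,0,1.6,0,0,0],[-1,0,0,2.3,0,0,0],[-1,0,0,2.8,0,0,0],[-1,0,0,2.8,0,0,0]]' 40
```

```text
time_s: 10.25
ee_pos: [0.4967, -0.131, 0.1054]
tcp_rot: [-0.286, 0.958, 0.0, -0.0]
ft_force: [0.6, 0.4, -0.9]
gripper_width: 0.0091
grasp_force: 42.5
```

```bash
python3 -m inch '[[-1,0,0,0.5,0,0,0],[-1,0,0,1,0,0,0],[-1,0,0,1.5,0,0,0],[-1,0,0,1.5,0,0,0]]' 40
```

```text
time_s: 10.75
ee_pos: [0.4968, -0.131, 0.1042]
tcp_rot: [-0.286, 0.958, -0.0, 0.0]
ft_force: [0.4, -0.1, -0.0]
gripper_width: 0.0094
grasp_force: 42.7
```

```bash
python3 -m inch '[[-1,0,0,0.4,0,0,0],[-1,0,0,0.8,0,0,0],[-1,0,0,0.8,0,0,0],[-1,0,0,0.8,0,0,0]]' 40
```

```text
time_s: 11.25
ee_pos: [0.4969, -0.131, 0.1035]
tcp_rot: [-0.286, 0.958, -0.0, 0.0]
ft_force: [-1.0, 0.3, 4.1]
gripper_width: 0.0093
grasp_force: 43.3
```

Bottom felt at 4 N. Next I'll turn clockwise about the key's axis, compensating for the 2 mm offset.

```bash
python3 -m inch '[[-1,0,-0.2,-0.3,0,0,0.1],[-1,0,-0.4,-0.3,0,0,0.2],[-1,0.1,-0.6,-0.3,0,0,0.3],[-1,0.2,-0.8,-0.3,0,0,0.4],[-1,0.25,-0.95,-0.3,0,0,0.5],[-1,0.35,-1.1,-0.3,0,0,0.6],[-1,0.45,-1.3,-0.3,0,0,0.7],[-1,0.45,-1.3,-0.3,0,0,0.7]]' 40
python3 - <<'E'
from h import *
s=robot.read_state(); print(s["ee_pos"],s["torque"].round(3),psi_now(s),s["ft_force"].round(1))
E
```

```text
time_s: 12.25
ee_pos: [0.497, -0.1327, 0.1036]
tcp_rot: [0.059, 0.998, -0.0, -0.0]
ft_force: [-1.6, -1.3, 2.9]
gripper_width: 0.0093
grasp_force: 43.2
[ 0.49702275 -0.13270356  0.10357964] [-0.19   0.402  0.04 ] 3.022893660807928 [-1.6 -1.3  2.9]
```

```bash
python3 -m inch '[[-1,0,-0.1,0,0,0,0.05],[-1,0,-0.2,0,0,0,0.1],[-1,0,-0.3,0,0,0,0.15],[-1,0,-0.3,0,0,0,0.15],[-1,0,-0.3,0,0,0,0.15]]' 40
python3 - <<'E'
from h import *
for i in range(2):
    s=robot.read_state(); print(s["ee_pos"],s["torque"].round(3),psi_now(s),s["ft_force"].round(1))
E
```

```text
time_s: 12.88
ee_pos: [0.497, -0.133, 0.1036]
tcp_rot: [0.134, 0.991, -0.0, 0.0]
ft_force: [-2.3, -0.7, 4.4]
gripper_width: 0.0093
grasp_force: 43.3
[ 0.49701088 -0.13297841  0.10355051] [-0.314  0.501  0.031] 2.873078917945205 [-2.3 -0.7  4.4]
[ 0.49701088 -0.13297841  0.10355051] [-0.314  0.501  0.031] 2.873078917945205 [-2.3 -0.7  4.4]
```

```bash
python3 -m inch '[[-1,0,0,0,0,0,0.02],[-1,0,-0.1,0,0,0,0.04],[-1,0,-0.1,0,0,0,0.04]]' 40
python3 - <<'E'
from h import *
s=robot.read_state(); print(s["ee_pos"],s["torque"].round(3),psi_now(s),s["ft_force"].round(1))
E
```

```text
time_s: 13.25
ee_pos: [0.497, -0.133, 0.1035]
tcp_rot: [0.154, 0.988, -0.0, 0.0]
ft_force: [-1.3, -1.5, 5.0]
gripper_width: 0.0093
grasp_force: 43.3
[ 0.49701052 -0.13297777  0.10352586] [-0.407  0.488  0.087] 2.831651653814062 [-1.3 -1.5  5. ]
```

```bash
python3 -m inch '[[-1,0,0,0,0,0,0.015],[-1,0,-0.1,0,0,0,0.03],[-1,0,-0.1,0,0,0,0.03]]' 40
python3 - <<'E'
from h import *
s=robot.read_state(); print(s["ee_pos"],s["torque"].round(3),psi_now(s),s["ft_force"].round(1),s["joint_efforts"][6])
E
```

```text
time_s: 13.62
ee_pos: [0.497, -0.133, 0.1035]
tcp_rot: [0.169, 0.986, -0.0, 0.0]
ft_force: [-3.0, -1.4, 4.9]
gripper_width: 0.0097
grasp_force: 43.3
[ 0.49700258 -0.13297737  0.10351341] [-0.542  0.583  0.048] 2.801678199042131 [-3.  -1.4  4.9] -0.09904230711981654
```

```bash
python3 -m inch '[[-1,0,0,0,0,0,0.015],[-1,0,0,0,0,0,0.03],[-1,0,0,0,0,0,0.03]]' 40
python3 - <<'E'
from h import *
s=robot.read_state(); print(s["ee_pos"],s["torque"].round(3),psi_now(s),s["ft_force"].round(1),s["joint_efforts"][6])
E
```

```text
time_s: 14.0
ee_pos: [0.497, -0.133, 0.1035]
tcp_rot: [0.184, 0.983, -0.0, 0.0]
ft_force: [-2.9, -2.7, 4.3]
gripper_width: 0.0089
grasp_force: 43.4
[ 0.49699289 -0.13299205  0.10353556] [-0.629  0.584  0.033] 2.7715422008677857 [-2.9 -2.7  4.3] -0.10131638031452894
```

```bash
python3 -m inch '[[-1,0,0,0,0,0,0.015],[-1,0,0,0,0,0,0.03],[-1,0,0,0,0,0,0.03]]' 40
python3 - <<'E'
from h import *
s=robot.read_state(); print(s["ee_pos"],s["torque"].round(3),psi_now(s),s["ft_force"].round(1),s["joint_efforts"][6])
E
```

```text
time_s: 14.38
ee_pos: [0.497, -0.133, 0.1035]
tcp_rot: [0.199, 0.98, -0.0, -0.0]
ft_force: [-2.2, -2.7, 4.3]
gripper_width: 0.0094
grasp_force: 43.4
[ 0.49695111 -0.13298293  0.10347715] [-0.696  0.62   0.08 ] 2.7415787346874723 [-2.2 -2.7  4.3] -0.10281910886988044
```

```bash
python3 -m inch '[[-1,0,0,0,0,0,0.01],[-1,0,0,0,0,0,0.02],[-1,0,0,0,0,0,0.02]]' 40
python3 - <<'E'
from h import *
s=robot.read_state(); print(s["ee_pos"],s["torque"].round(3),psi_now(s),s["ft_force"].round(1),s["joint_efforts"][6])
E
```

```text
time_s: 14.75
ee_pos: [0.497, -0.133, 0.1035]
tcp_rot: [0.208, 0.978, -0.0, -0.0]
ft_force: [-2.5, -3.7, 4.1]
gripper_width: 0.0092
grasp_force: 43.4
[ 0.49696761 -0.13298266  0.10349026] [-0.817  0.673  0.054] 2.7216687356420617 [-2.5 -3.7  4.1] -0.09671419160440564
```

```bash
python3 - <<'E'
from h import *
d=np.load("pics/w2.npy"); p=np.load("pics/w2p.npy",allow_pickle=True).item()
P=cloud("wrist",p,d); m=((P[:,:,2]>.078)&(P[:,:,2]<.095)).astype(np.uint8); m[215:]=0
n,lab,st,ce=cv2.connectedComponentsWithStats(m); i=lab[150,200]
ct=max(cv2.findContours((lab==i).astype(np.uint8),0,1)[0],key=len)[:,0,:]; print(st[i])
w=plane("wrist",p,ct,.084)[:,:2]
e=-.266; c,s=np.cos(e),np.sin(e); L=(w-[.4953,-.1324])@np.array([[c,-s],[s,c]])*1e3
for nm,sel,ax in (("-x",(L[:,0]<-25)&(abs(L[:,1])<60),0),("+y",(L[:,1]>70)&(L[:,0]>0)&(L[:,0]<110),1),("-y",(L[:,1]<-70)&(L[:,0]>0)&(L[:,0]<130),1)):
    q=L[sel].astype(np.float32)
    if len(q)>5:
        v=cv2.fitLine(q,cv2.DIST_HUBER,0,.01,.01).ravel(); a=np.arctan2(v[1],v[0]); a=(a+np.pi/4)%(np.pi/2)-np.pi/4; print(nm,len(q),q.mean(0),"yaw",e+a)
E
```

```text
[  114     0   288   215 39600]
-x 130 [-41.406925    1.2668929] yaw -0.27450946
+y 105 [46.141525 81.13112 ] yaw -0.30850443
-y 123 [ 62.441975 -83.63647 ] yaw -0.27808788
```

```bash
python3 -m inch '[[-1,0,0,0,0,0,0.015],[-1,0,0,0,0,0,0.03],[-1,0,0,0,0,0,0.03]]' 40
python3 - <<'E'
from h import *
s=robot.read_state(); print(s["ee_pos"],s["torque"].round(3),psi_now(s),s["ft_force"].round(1),s["joint_efforts"][6])
E
```

```text
time_s: 15.12
ee_pos: [0.497, -0.133, 0.1035]
tcp_rot: [0.223, 0.975, -0.0, -0.0]
ft_force: [-3.0, -2.6, 4.5]
gripper_width: 0.0093
grasp_force: 43.5
[ 0.49695353 -0.13295402  0.10348879] [-0.874  0.745  0.063] 2.6916363932406995 [-3.  -2.6  4.5] -0.14608156867325306
```

```bash
python3 -m inch '[[-1,0,0,0,0,0,0.01],[-1,0,0,0,0,0,0.02],[-1,0,0,0,0,0,0.02]]' 40
python3 - <<'E'
from h import *
s=robot.read_state(); print(s["ee_pos"],s["torque"].round(3),psi_now(s),s["ft_force"].round(1),s["joint_efforts"][6])
E
```

```text
time_s: 15.5
ee_pos: [0.497, -0.1329, 0.1035]
tcp_rot: [0.233, 0.973, -0.0, -0.0]
ft_force: [-3.6, -4.2, 5.1]
gripper_width: 0.0095
grasp_force: 43.6
[ 0.49696052 -0.13294905  0.10348942] [-0.924  0.741  0.155] 2.6717686899058406 [-3.6 -4.2  5.1] -0.1839653542265296
```

The torque rose from 0.10 to 0.18 N m, so the latch is at its stop. I'll ease back inside the play and draw the key out.

```bash
python3 -m inch '[[-1,0,0.1,0,0,0,-0.06],[-1,0,0.2,0,0,0,-0.12],[-1,0,0.2,0,0,0,-0.12],[-1,0,0.2,-1,0,0,-0.12],[-1,0,0.2,-2,0,0,-0.12],[-1,0,0.2,-3,0,0,-0.12],[-1,0,0.2,-3,0,0,-0.12]]' 40
python3 - <<'E'
from h import *
s=robot.read_state(); print(s["ee_pos"],s["torque"].round(3),psi_now(s),s["ft_force"].round(1),s["joint_efforts"][6])
E
```

```text
time_s: 16.38
ee_pos: [0.4968, -0.1324, 0.1059]
tcp_rot: [0.174, 0.985, 0.0, -0.0]
ft_force: [-0.6, -3.4, -4.0]
gripper_width: 0.0093
grasp_force: 42.6
[ 0.49676212 -0.13240821  0.10594818] [-0.912  0.119  0.015] 2.791869078127943 [-0.6 -3.4 -4. ] -0.024375730426982045
```

```bash
python3 -m inch '[[-1,0.1,-0.3,0,0,0,0],[-1,0.1,-0.5,0,0,0,0],[-1,0.1,-0.5,-1,0,0,0],[-1,0.1,-0.5,-2,0,0,0],[-1,0.1,-0.5,-3,0,0,0],[-1,0.1,-0.5,-4,0,0,0]]' 40
```

```text
time_s: 17.12
ee_pos: [0.497, -0.1328, 0.1107]
tcp_rot: [0.174, 0.985, 0.0, 0.0]
ft_force: [-0.1, -2.1, -2.1]
gripper_width: 0.0096
grasp_force: 42.5
```

```bash
python3 -m inch '[[-1,0,-0.2,-1.5,0,0,0],[-1,0,-0.2,-3,0,0,0],[-1,0,-0.2,-5,0,0,0],[-1,0,-0.2,-7,0,0,0],[-1,0,-0.2,-10,0,0,0],[-1,0,-0.2,-16,0,0,0],[-1,0,-0.2,-30,0,0,0],[-1,0,-0.2,-55,0,0,0],[-1,0,-0.2,-80,0,0,0],[-1,0,-0.2,-87,0,0,0],[-1,0,-0.2,-87,0,0,0]]' 40
python3 - <<'E'
from h import *
x=np.array([np.cos(2.79),np.sin(2.79)]); go([.4953-.09*x[0],-.1324-.09*x[1],.2])
E
```

```text
time_s: 18.5
ee_pos: [0.497, -0.1332, 0.1979]
tcp_rot: [0.174, 0.985, 0.0, 0.001]
ft_force: [-0.8, -0.3, -0.0]
gripper_width: 0.0096
grasp_force: 42.6
shift [-88.1   0.   -2. ] turn [0.    0.001 0.   ] psi 2.792 -> 2.792 q7 1.57 F [-0.8 -0.3 -0. ] t 18.5
```

Now I'll back off to check the latch.

```bash
python3 -m inch '[[-1,-45,0,-2,0,0,0],[-1,-88,0,-2,0,0,0],[-1,-88,0,-2,0,0,0],[-1,-88,0,-2,0,0,0]]' 40
python3 - <<'E'
from h import *
im,d,p=cam("wrist"); cv2.imwrite("pics/w5.png",im)
N=480; k=10.; cx,cy=.4953,-.1324
ii,jj=np.mgrid[:N,:N]; W=np.c_[cx-(ii.ravel()-N/2)/k/1e3, cy-(jj.ravel()-N/2)/k/1e3, np.full(N*N,.076)]
v=(W-p["position"])@rot(p); t=np.arctan2(np.hypot(v[:,0],v[:,1]),-v[:,2]); r=np.hypot(v[:,0],v[:,1]); K=p["intrinsics"]
u=(K[0,2]+K[0,0]*t*v[:,0]/r).astype(np.float32).reshape(N,N); vv=(K[1,2]-K[1,1]*t*v[:,1]/r).astype(np.float32).reshape(N,N)
cv2.imwrite("pics/rect5.png",np.hstack([cv2.remap(im,u,vv,cv2.INTER_CUBIC),cv2.resize(im[200:340,260:370],(320,407))[:400].repeat(1,0) if 0 else np.vstack([cv2.resize(im[200:340,260:370],(314,400)),np.zeros((80,314,3),np.uint8)])]))
d0=cloud("wrist",p,d); s=robot.read_state(); m=R.from_quat(s["tcp_rot"]).as_matrix(); T=(d0-s["ee_pos"])@m*1e3
q=T[200:340,298:330].reshape(-1,3); q=q[(abs(q[:,2]+28)<1.5)&(abs(q[:,1])<6)]; print("wing top in tool",q.min(0),q.max(0),rect(q[:,:2]/1e3))
h=np.array([.4851,.3319]); go([*h,.2],.332)
E
```

```text
time_s: 19.0
ee_pos: [0.5782, -0.1631, 0.198]
tcp_rot: [0.174, 0.985, 0.0, -0.002]
ft_force: [-0.4, 0.4, -0.8]
gripper_width: 0.0092
grasp_force: 42.6
wing top in tool [-17.89899444  -5.64026973 -29.41234238] [ 22.09960274   5.84678563 -26.51384934] (array([ 0.00210498, -0.00031379]), (39.894046783447266, 11.46030330657959), np.float64(0.052875781797248673))
shift [257.1 433.   -0.7] turn [ 0.001 -0.003 -0.682] psi 2.792 -> 3.474 q7 1.63 F [-0.5  0.  -0.6] t 19.05
```

View pics/rect5.png

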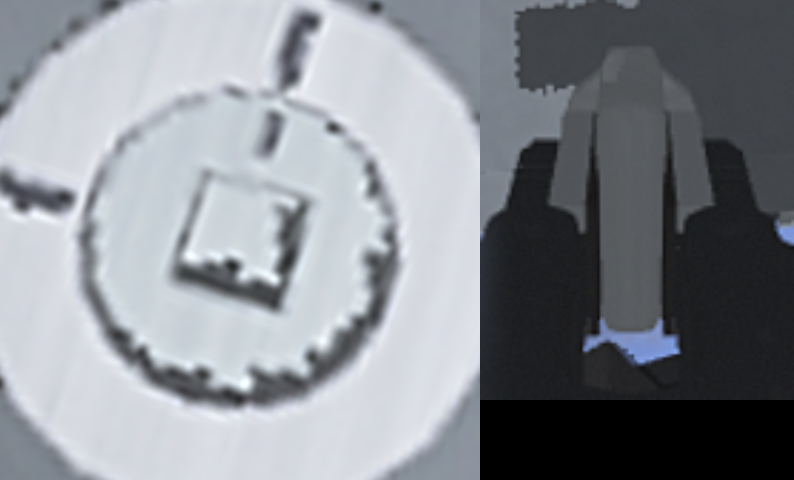

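The pointer is in line with the home mark, with the socket yaw about −0.28, matching the enclosure. The key hasn't slipped in the hand. Next I'll return it to the stand.

```bash
python3 -m inch '[[-1,29,52,0,0,0,-0.08],[-1,58,100,0,0,0,-0.16],[-1,88,150,0,0,0,-0.24],[-1,118,200,0,0,0,-0.33],[-1,148,250,0,0,0,-0.41],[-1,178,300,0,0,0,-0.49],[-1,208,350,0,0,0,-0.57],[-1,236,400,0,0,0,-0.64],[-1,255,433,0,0,0,-0.68],[-1,255,433,0,0,0,-0.68],[-1,255,433,0,0,0,-0.68],[-1,255,433,0,0,0,-0.68]]' 40
python3 - <<'E'
from h import *
print(robot.read_state()["ee_pos"]);go([.487,.332,.11],.332)
E
```

```text
time_s: 20.55
ee_pos: [0.4888, 0.3286, 0.1998]
tcp_rot: [-0.163, 0.987, -0.001, 0.0]
ft_force: [-0.4, 0.4, -0.8]
gripper_width: 0.0092
grasp_force: 42.6
[0.48884311 0.32860756 0.19980194]
shift [ 0.7  3.9 89.8] turn [-0.001  0.    -0.005] psi -2.814 -> -2.81 q7 1.32 F [-0.4  0.4 -0.8] t 20.55
```

Stand top is 0.048, so the tip enters the hole at a TCP height of about 0.091. I'll lower to 0.10 and check first.

```bash
python3 -m inch '[[-1,0.7,3.9,20,0,0,0],[-1,0.7,3.9,45,0,0,0],[-1,0.7,3.9,70,0,0,0],[-1,0.7,3.9,90,0,0,0],[-1,0.7,3.9,98,0,0,0],[-1,0.7,3.9,98,0,0,0],[-1,0.7,3.9,98,0,0,0]]' 40
python3 - <<'E'
from h import *
print(robot.read_state()["ee_pos"]);go([.487,.332,.085],.332)
im,d,p=cam("wrist"); cv2.imwrite("pics/w6.png",im); P=cloud("wrist",p,d)
q=P[(P[:,:,2]>.044)&(P[:,:,2]<.05)&(np.hypot(P[:,:,0]-.489,P[:,:,1]-.298)<.075)]; print(len(q),rect(q[:,:2]))
E
```

```text
time_s: 21.42
ee_pos: [0.4872, 0.3344, 0.1027]
tcp_rot: [-0.164, 0.986, 0.0, 0.001]
ft_force: [-0.0, 0.1, -1.0]
gripper_width: 0.0093
grasp_force: 42.6
[0.48721268 0.33439367 0.10270041]
shift [ 1.  -2.2 17.7] turn [ 0.001  0.002 -0.002] psi -2.812 -> -2.81 q7 1.32 F [-0.   0.1 -1. ] t 21.425
9374 (array([0.48892462, 0.29799014]), (48.572105407714844, 132.28477478027344), np.float64(1.6820368401659938))
```

```bash
python3 -m inch '[[-1,1,-2.2,0,0,0,0],[-1,1,-2.2,4,0,0,0],[-1,1,-2.2,8,0,0,0],[-1,1,-2.2,12,0,0,0],[-1,1,-2.2,15,0,0,0],[-1,1,-2.2,18,0,0,0],[-1,1,-2.2,18,0,0,0]]' 40
python3 - <<'E'
from h import *
go([.487,.332,.0595],.332)
E
```

```text
time_s: 22.35
ee_pos: [0.4859, 0.3317, 0.0831]
tcp_rot: [-0.164, 0.986, -0.0, -0.0]
ft_force: [1.2, 0.1, -1.2]
gripper_width: 0.0089
grasp_force: 42.6
shift [-1.2 -0.1 23.6] turn [-0.    -0.001 -0.002] psi -2.811 -> -2.81 q7 1.33 F [ 1.2  0.1 -1.2] t 22.35
```

```bash
python3 -m inch '[[-1,-1,0,4,0,0,0],[-1,-1,0,9,0,0,0],[-1,-1,0,14,0,0,0],[-1,-1,0,18,0,0,0],[-1,-1,0,20,0,0,0],[-1,-1,0,22,0,0,0],[-1,-1,0,23,0,0,0],[-1,-1,0,23,0,0,0]]' 40
```

```text
time_s: 23.35
ee_pos: [0.4871, 0.3322, 0.0606]
tcp_rot: [-0.164, 0.986, 0.0, 0.0]
ft_force: [0.2, -0.2, -0.2]
gripper_width: 0.0095
grasp_force: 42.6
```

```bash
python3 -m inch '[[-1,0,0,0.6,0,0,0],[-1,0,0,1.2,0,0,0],[-1,0,0,1.8,0,0,0],[-1,0,0,1.8,0,0,0]]' 40
```

```text
time_s: 23.85
ee_pos: [0.4871, 0.3322, 0.0587]
tcp_rot: [-0.164, 0.986, 0.0, 0.0]
ft_force: [-0.4, 0.3, -0.3]
gripper_width: 0.0093
grasp_force: 42.7
```

The flange is just about down, so I'll release with a limited opening because the tube key is close by, then rise.

```bash
python3 -m inch '[[-1,0,0,0.7,0,0,0],[-0.5,0,0,0.7,0,0,0],[-0.1,0,0,0.7,0,0,0],[-0.1,0,0,0.7,0,0,0],[-0.1,0,0,0.7,0,0,0],[-0.1,0,0,-15,0,0,0],[-0.1,0,0,-40,0,0,0],[-0.1,0,0,-80,0,0,0],[-0.1,0,0,-130,0,0,0],[-0.1,0,0,-185,0,0,0],[-0.1,0,0,-185,0,0,0],[-0.1,0,0,-185,0,0,0]]' 40
python3 - <<'E'
from h import *
im,d,p=cam("wrist"); cv2.imwrite("pics/w7.png",cv2.resize(im[100:260,180:400],None,fx=3,fy=3)); P=cloud("wrist",p,d)
r=np.hypot(P[:,:,0]-.4851,P[:,:,1]-.3319)<.03
for lo,hi in((.08,.096),(.049,.057)):
    q=P[r&(P[:,:,2]>lo)&(P[:,:,2]<hi)]; print(len(q),rect(q[:,:2]),np.median(q[:,2]))
E
```

```text
time_s: 25.35
ee_pos: [0.487, 0.3321, 0.2444]
tcp_rot: [-0.164, 0.986, 0.0, 0.0]
ft_force: [-1.0, -0.1, -0.7]
gripper_width: 0.0386
grasp_force: 0.0
389 (array([0.48496484, 0.33136163]), (39.648582458496094, 9.095579147338867), np.float64(0.3344771205264391)) 0.08679755780075399
195 (array([0.48655402, 0.33234186]), (45.273406982421875, 38.16078186035156), np.float64(0.34469457107512347)) 0.05192873148611815
```

View pics/w7.png

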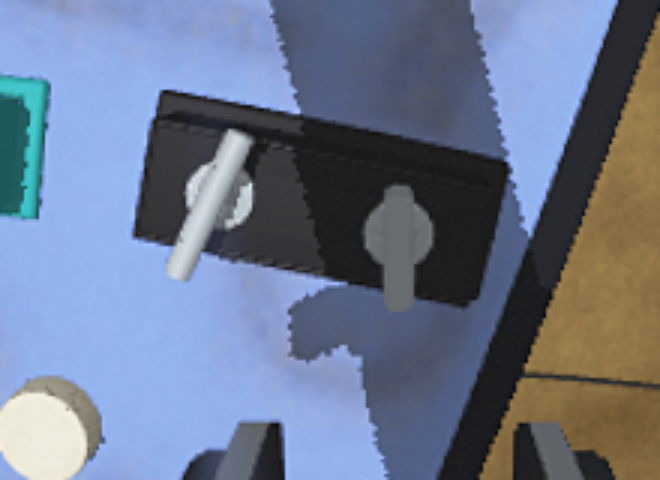

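The wing key (crop (398,240)) stands upright and seated at its original place and height. The T-bar key is undisturbed and the gripper is clear.

```bash
python3 -c "from bench import robot; print(robot.hand_in())"
```

```text
the job is handed in; nothing more can be done
None
```

I turned the latch home to its stop, stood the square key back upright in its own hole in the stand, and handed the job in at about 25 s of the 64 s allowed; the hand-in returned no verdict.

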